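# Lock the battery cap of the kitchen scale with the screwdriver

## Robot

A 7-joint arm with a two-finger parallel gripper is mounted at the origin on the work surface. World frame = base frame: x ahead of the robot, y to its left, z up, the work surface at z = 0. Lengths are in m, angles in rad, forces in N, time in s.
With the tool pointing down it reaches from about 0.425 to 0.95 m from the base axis. Payload 4.7 kg.
Tool frame: the origin (TCP) lies between the finger pads; the fingertips stand 8 mm ahead of it and the grasp point (between the pads) lies 11 mm behind it; z points along the fingers, y is the line along which they close (so a half turn about z gives the same grasp; the last joint's range is limited). The gripper opens to 87 mm and grips with 3 to 60 N. Pads are 19 mm wide; open, the fingers measure 117 mm over their backs; the gripper's body (75 mm by 190 mm) begins 51 mm behind the grasp point.
Start: joints at [1.244, 0.469, -0.049, 1.532, 0.024, 1.141, -0.082], TCP at [0.198, -0.645, 0.231] pointing down, gripper open.
Joint ranges: [-2.59, 2.59], [-0.33, 1.99], [-1.39, 1.29], [0.1, 2.45], [-1.04, 4.18], [0.21, 1.99], [-2.66, 2.66]. Speed limits (rad/s): [2.57, 2.57, 3.14, 3.14, 3.14, 3.14, 3.14].

## Interface

Orientations are given as a rotation vector (axis times angle).
In Python, from cell import env gives the robot as it stands.
- The arm moves only by the tool step_arm, never from a script. Its argument "commands" is a list of rows, each a list of 4 numbers: the shift along the tool's x, y, z in cm, then the turn about the tool's z in degrees. A call has 1 to 20 rows; each row shifts and turns the commanded pose from where the row before left it, along the tool's axes as they then stand; what a row does not reach is not made up. A row lasts 1/12 s, in which the tool goes at most 41.7 mm and 7.16 degrees, less where a joint would pass 70% of its speed; a pose out of reach is approached as far as the arm can. A call with a gripper value outside its range is refused whole. "claw" is the finger opening in cm, from 0 to 8.7, set as the call begins (left out, the last holds). The fingers move at their own pace and stop on an object; the grip force is fixed at half the most. Time passes only in rows, so rows that do not move let the fingers close. It gives the time, the measured TCP pose, the force, the opening and the grip force at its end, in the units of the state.
- env.get_state(): the state, without advancing time (a new reading comes with each control period).
- env.capture(name): name is "scene" or "top"; returns the picture (420x560x3 uint8, blue, green, red); there is no depth.
- env.camera_params(name): a dict with "mtx" (3x3 intrinsics, pixels), "D" ([k1, k2, p1, p2, k3] as OpenCV has them; the pictures are not rectified), "eye" and "attitude" of the camera in the world. Camera axes: x right, y down, z forward; pixel columns grow to the right and rows downward; lengths in m; the calibration is good to about 2 mm. A picture is of the moment at which its call begins. camera_params takes no time and is no camera call.
- env.sign_off(): hands the job in; it is judged then, once.
The state is a dict: "time": time; "q": joint angles; "qvel": joint speeds; "tau": joint torques, N m; "tool_pos": TCP position; "ee_rot": TCP orientation; "contact_force": force on the tool from outside, world axes, zero at the start; "ft_torque": the same for the moment, N m; "grip_width": finger opening in m; "grasp_force": force on a finger pad.
Only numpy, scipy, OpenCV 4.12 (cv2) and the standard library are available. Lean on these libraries where they do the work, as an engineer would, in place of code of your own. Each camera call takes 0.05 s, during which the arm holds its last target. There are 200 camera calls.

## Task

The kitchen scale lies face down and its battery cap is not locked. Take the broad-bladed screwdriver (the one with the thick square handle) from its pine block, push its blade down into the slot of the cap so that the cap sinks against its spring, and keep it pushed down while turning clockwise (seen from above) about 75 degrees, until the cap is locked. Then put the screwdriver back upright into the hole of the block it came from and let go.

Things in the scene. Friction and masses are not known exactly. Their poses are not given: they have to be found in the camera images.
- driver_mid (a point): Centre of the handle (dark, square 34 x 34 mm, 80 mm tall) of the broad-bladed driver, 130 g, upright in a pine block. Black collar 44 mm wide under the handle, its underside 46 mm below the point, rests on the block; blade tip 106 mm below. z up the driver, x along the blade's width (14 mm; 3 mm thick); handle faces square to x and y. The driver with a slender round handle is a bystander.
- stand_hole0 (a point): Fixed pine block, 70 x 70 x 75 mm tall, in which the broad-bladed driver stands. The point is the centre of the mouth of its upright round hole, on the block's top; hole 27 mm wide right through, mouth bevelled 4 mm. With the driver in place its handle centre is 46 mm above this point.
- cap_slot (a point): Middle of the slot's floor in the white battery cap (52 mm wide) amid the fixed grey scale (140 x 190 x 22 mm); about 34 mm above the bench. x along the slot, z up, turning with the cap. Slot 18 x 5 mm in its lowest 4 mm, flaring to 29 x 16 mm at its rim, 14 mm above the point, to guide the blade. The cap can be pushed down 6 mm, spring 1.2 N per mm, and rises when let go.
- cap (a joint): Turn of the battery cap in rad: 0 open (slot along the scale's short side), growing clockwise seen from above, stop at 1.4, locked above 0.85. Starts between 0 and 0.15, stays where it is left; turning takes about 0.1 N m.
Mind the look-alikes: they are no part of the job. Leave any purple or yellow look-alike of the part that bears driver_mid alone. What is shaped like the part that bears cap_slot but orange is not meant.

How it is judged:
On the way, in this order (a step that is already met when the one before it is completed fails the run):
1. the blade is seated in the slot and pushes the cap down by 2 mm or more (distance of cap_slot from where it was at the start of the episode above 0.002 m and horizontal distance between driver_mid and cap_slot below 0.015 m and z of driver_mid in the frame of cap_slot below 0.111 m and angle between driver_mid's own z axis and vertical below 0.2 rad), for 0.2 s.
2. the cap is turned past 0.85 rad with the blade still seated and pushing it down by 1 mm or more (value of joint cap above 0.85 rad and distance of cap_slot from where it was at the start of the episode above 0.001 m and horizontal distance between driver_mid and cap_slot below 0.015 m and z of driver_mid in the frame of cap_slot below 0.112 m), for 0.1 s.
At the end, for the whole second after the job is handed in: The cap is turned past 0.85 rad (locked), and the broad-bladed screwdriver stands upright (within 10 degrees) in its block, its handle centre within 15 mm of the hole's axis and 36 to 56 mm above the hole's mouth, released (value of joint cap above 0.85 rad and horizontal distance between driver_mid and stand_hole0 below 0.015 m and z of driver_mid in the frame of stand_hole0 between 0.036 and 0.056 m and angle between driver_mid's own z axis and vertical below 0.17 rad); the robot touches nothing.
It also fails if it takes over 54 s, if anything falls off the work surface, if the arm or the gripper's body presses on something with over 40 N, if the wrist force passes 120 N, or if a joint passes its speed limit or range.

## Working session

There is one attempt and no reset: what is moved stays moved. The work goes in short steps, Python scripts to look and compute and a tool call to move; the robot and the scene stay as the last step left them, time stands still between calls to the robot, and variables do not carry over. Pictures are saved under pics/ and viewed, at most 10 in all, crops included, and the job is handed in when it is done.

Besides the shell and the picture viewer there is one more tool, called after "Call:" in YAML: its name, and indented under it one key for each argument. step_arm: Moves the arm, as the interface text tells. Its arguments: {"type":"object","properties":{"commands":{"type":"array"},"claw":{"type":"number"}},"required":["commands"]}

```bash
mkdir -p pics; ls
python3 - <<'E'
from cell import env
import cv2
for n in("scene","top"):
    cv2.imwrite(f"pics/{n}0.png",env.capture(n)); print(n,env.camera_params(n))
s=env.get_state();print(s)
E
```

```text
pics
scene {'mtx': array([[408.97684836,   0.        , 278.2911657 ],
       [  0.        , 408.97684836, 214.76875875],
       [  0.        ,   0.        ,   1.        ]]), 'D': array([-0.08117768,  0.        ,  0.        ,  0.        ,  0.        ]), 'eye': array([0.92540701, 0.06566507, 1.0569749 ]), 'attitude': array([-1.81077048, -2.0779597 ,  0.55029946])}
top {'mtx': array([[498.72827312,   0.        , 269.3681668 ],
       [  0.        , 498.72827312, 199.51450075],
       [  0.        ,   0.        ,   1.        ]]), 'D': array([-0.04540845,  0.        ,  0.        ,  0.        ,  0.        ]), 'eye': array([ 0.30557477, -0.04107757,  1.23741139]), 'attitude': array([-2.1880653 ,  2.19302656, -0.06759444])}
{'time': 0.1, 'q': array([ 1.24411925,  0.46936715, -0.04858471,  1.53352397,  0.02410071,
        1.14099813, -0.08229518]), 'qvel': array([ 7.53666511e-05, -1.44157748e-03, -4.38137850e-04, -2.84505966e-03,
        5.01875308e-04,  8.21783362e-04, -8.27546861e-04]), 'tau': array([ 5.82579651e-04, -5.09171498e+01, -8.10901634e-02, -2.36831760e+01,
       -6.14575739e-02,  3.44916433e-02,  5.36664140e-05]), 'tool_pos': array([ 0.19790375, -0.64481297,  0.22962142]), 'ee_rot': array([-3.10516716e+00, -4.65808517e-01,  4.95903033e-04]), 'contact_force': array([ 0.59439651,  0.41070669, -0.27026633]), 'ft_torque': array([ 0.00988109, -0.00835566,  0.03727327]), 'grasp_force': 0.0, 'grip_width': 0.08728720315147769}
```

View pics/scene0.png

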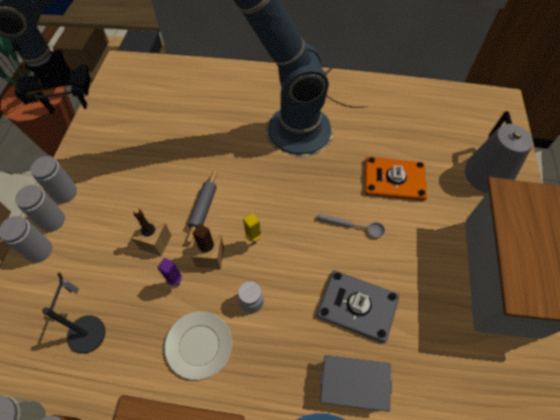

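View pics/top0.png

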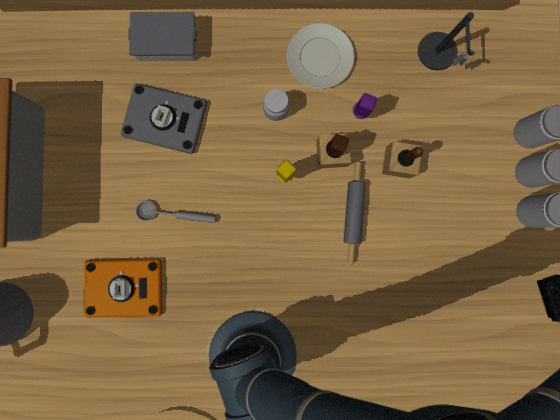

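The broad driver is at scene (204,240) / top (338,146) and the grey scale's cap is at scene (359,303) / top (162,117). The slender driver, orange scale, and purple and yellow handles are the bystanders. Next I'll enlarge these spots.

Run:
```python
import cv2,numpy as np
s=cv2.imread("pics/scene0.png");t=cv2.imread("pics/top0.png")
def c(im,u,v,h): return cv2.resize(im[v-h:v+h,u-h:u+h],(400,300) if 0 else (300,300),interpolation=cv2.INTER_CUBIC)
a=np.vstack([np.hstack([c(s,206,245,30),c(s,358,304,25)]),np.hstack([c(t,336,148,30),c(t,163,117,25)])])
a=np.clip(a.astype(float)*1.6,0,255).astype(np.uint8)
cv2.imwrite("pics/crop1.png",a)
```

```text
(no output)
```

View pics/crop1.png

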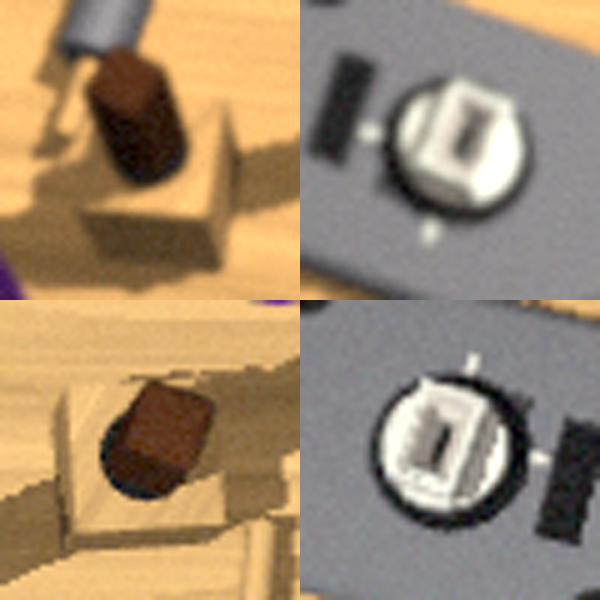

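The crop shows the dark-brown square handle over its block, top-face centre at scene (201,231) and top (340,142). The white cap's slot is at scene (361,302) and top (161,116), lying along the scale's short side. Next I'll triangulate these, using the masked blob for the handle and the rim tower for the cap.

```bash
cat > h.py <<'E'
import cv2,numpy as np
from scipy.spatial.transform import Rotation as R
from cell import env
P={n:env.camera_params(n) for n in("scene","top")}
def ray(n,uv):
    p=P[n]; x=cv2.undistortPoints(np.array([[uv]],float),p["mtx"],p["D"])[0,0]
    d=R.from_rotvec(p["attitude"]).apply([*x,1]); return p["eye"],d/np.linalg.norm(d)
def plane(n,uv,z):
    e,d=ray(n,uv); return e+d*(z-e[2])/d[2]
def tri(a,b):
    (e,d),(f,g)=ray("scene",a),ray("top",b)
    s=np.linalg.lstsq(np.c_[d,-g],f-e,rcond=None)[0]
    p,q=e+d*s[0],f+g*s[1]; return (p+q)/2,np.linalg.norm(p-q)
def proj(n,X):
    p=P[n]; r=R.from_rotvec(p["attitude"]).inv(); X=np.atleast_2d(X)-p["eye"]
    return cv2.projectPoints(r.apply(X),np.zeros(3),np.zeros(3),p["mtx"],p["D"])[0][:,0]
E
python3 - <<'E'
from h import *
np.set_printoptions(precision=4,suppress=True)
S=lambda u,v:(176+u/5,215+v/5); T=lambda u,v:(306+u/5,118+(v-300)/5)
SC=lambda u,v:(333+(u-300)/6,279+v/6); TC=lambda u,v:(138+(u-300)/6,92+(v-300)/6)
print("handle top",tri(S(125,82),T(171,422)))
hs=[S(87,95),S(118,47),S(163,68),S(135,115)]; ht=[T(150,383),T(215,405),T(190,462),T(128,440)]
for n,c in(("scene",hs),("top",ht)):
    q=np.array([plane(n,x,.161) for x in c])[:,:2]; e=np.roll(q,-1,0)-q
    print(n,q.mean(0),np.linalg.norm(e,axis=1),np.degrees(np.arctan2(e[:,1],e[:,0]))%90)
# block top corners (scene: right-back, front-left, front-right)
bt=[T(70,385),T(70,527),T(222,522)]
print("block top",np.array([plane("top",x,.075) for x in bt]))
print("block corner front-left/right scene",[plane("scene",S(*x),.075) for x in((83,207),(210,215),(225,100))])
# cap: slot dark, white ring
print("slot",tri(SC(470,140),TC(438,443)))
for n,im in(("scene",cv2.imread("pics/scene0.png")),("top",cv2.imread("pics/top0.png"))):
    hsv=cv2.cvtColor(im,cv2.COLOR_BGR2HSV)
    u,v=((359,303) if n=="scene" else (161,117))
    m=np.zeros(im.shape[:2],np.uint8); k=13
    m[v-k:v+k,u-k:u+k]=((hsv[...,2]>85)&(hsv[...,1]<90))[v-k:v+k,u-k:u+k]*255
    # dark recess ring round the cap
    d=np.zeros_like(m);d[v-k:v+k,u-k:u+k]=(hsv[...,2]<45)[v-k:v+k,u-k:u+k]*255
    pts=cv2.findNonZero(d);print(n,"ring dark",cv2.minEnclosingCircle(pts),len(pts))
    print(plane(n,cv2.minEnclosingCircle(pts)[0],.022))
    b=im[...,2];g=np.where(b>0,b,0)
# feet of the grey scale -> orientation, in top
t=[(138,89),(203,102),(190,149),(127,133)]
q=np.array([plane("top",x,.022) for x in t])[:,:2];e=np.roll(q,-1,0)-q
print("scale feet",q.mean(0),np.linalg.norm(e,axis=1),np.degrees(np.arctan2(e[:,1],e[:,0])))
s=[TC(425,385),TC(490,405),TC(460,500),TC(390,480)]
q=np.array([plane("top",x,.048) for x in s])[:,:2];e=np.roll(q,-1,0)-q
print("tower",q.mean(0),np.linalg.norm(e,axis=1),np.degrees(np.arctan2(e[:,1],e[:,0])))
st=env.get_state();M=R.from_rotvec(st["ee_rot"]).as_matrix();print(M)
E
```

```text
handle top (array([ 0.4963, -0.1949,  0.1562]), np.float64(0.004515770834087835))
scene [ 0.4978 -0.191 ] [0.0297 0.0264 0.0284 0.0271] [72.2619 71.2635 73.7431 74.0513]
top [ 0.4958 -0.1963] [0.0299 0.0275 0.0286 0.027 ] [71.0404 65.8313 70.2055 68.4827]
block top [[ 0.5289 -0.1614  0.075 ]
 [ 0.4615 -0.1607  0.075 ]
 [ 0.4638 -0.2323  0.075 ]]
block corner front-left/right scene [array([ 0.5323, -0.221 ,  0.075 ]), array([ 0.5275, -0.1539,  0.075 ]), array([ 0.4606, -0.1598,  0.075 ])]
slot (array([0.5843, 0.2252, 0.038 ]), np.float64(0.005240161000208748))
scene ring dark ((358.0, 304.5), 11.926960945129395) 73
[0.5855 0.222  0.022 ]
top ring dark ((162.859375, 116.60546875), 13.29996395111084) 125
[0.5862 0.2214 0.022 ]
scale feet [0.5824 0.2175] [0.1659 0.1215 0.1618 0.1136] [-101.7795  165.1479   75.4692  -12.9042]
tower [0.5824 0.219 ] [0.0278 0.0405 0.0297 0.0412] [-107.532   163.325    73.7011  -19.2939]
[[ 0.956   0.2934 -0.0006]
 [ 0.2934 -0.956   0.0016]
 [-0.0001 -0.0017 -1.    ]]
```

Both views agree: the handle and hole axis are at about (0.497, -0.194), with the handle top at z≈0.156 (text says 0.161). The handle faces run along -19° and 71°. The slot is at about (0.585, 0.222), lying along about -17°. Now I'll move above the driver.

Call:
step_arm:
  commands:
    - [2.32, -1.91, -0.35, 0]
    - [2.32, -1.91, -0.35, 0]
    - [2.32, -1.91, -0.35, 0]
    - [2.32, -1.91, -0.35, 0]
    - [2.32, -1.91, -0.35, 0]
    - [2.32, -1.91, -0.35, 0]
    - [2.32, -1.91, -0.35, 0]
    - [2.32, -1.91, -0.35, 0]
    - [2.32, -1.91, -0.35, 0]
    - [2.32, -1.91, -0.35, 0]
    - [2.32, -1.91, -0.35, 0]
    - [2.32, -1.91, -0.35, 0]
    - [2.32, -1.91, -0.35, 0]
    - [2.32, -1.91, -0.35, 0]
    - [2.32, -1.91, -0.35, 0]
    - [2.32, -1.91, -0.35, 0]
    - [2.32, -1.91, -0.35, 0]
    - [2.32, -1.91, -0.35, 0]
    - [0, 0, 0, 0]
    - [0, 0, 0, 0]
  claw: 8.7

```text
time: 1.77
tool_pos: [0.4972, -0.1921, 0.2934]
ee_rot: [-3.105, -0.473, 0.0]
contact_force: [1.0, -0.8, -0.4]
grip_width: 0.0869
grasp_force: 0.0
```

Call:
step_arm:
  commands:
    - [0, 0, 0, -6]
    - [0, 0, 0, -6]
    - [0, 0, 0, -6]
    - [0, 0, 0, -6]
    - [0, 0, 0, -6]
    - [0, 0, 0, -6]
    - [0, 0, 0, -6]
    - [0, 0, 0, -6]
    - [0, 0, 0, -6]
    - [0, 0, 0, 0]
    - [0, 0, 0, 0]
    - [0, 0, 0, 0]

```text
time: 2.77
tool_pos: [0.4959, -0.1949, 0.2933]
ee_rot: [-2.56, -1.821, 0.001]
contact_force: [0.2, -0.3, -0.5]
grip_width: 0.0873
grasp_force: 0.0
```

```bash
cat >> h.py <<'E'
def rel(x,y,z=None):
    "tool-frame shift (cm) to bring the TCP to world x,y,z; and tool yaw of y axis"
    s=env.get_state(); M=R.from_rotvec(s["ee_rot"]).as_matrix(); p=s["tool_pos"]
    t=np.array([x,y,p[2] if z is None else z])
    print("t",s["time"],"tcp",p.round(4),"yaw_y",np.degrees(np.arctan2(M[1,1],M[0,1])).round(1),"tilt",np.degrees(np.arccos(-M[2,2])).round(2),"q7",s["q"][6].round(2),"F",s["contact_force"].round(1),"M",s["ft_torque"].round(2),"w",s["grip_width"].round(4))
    print("move cm",(M.T@(t-p)*100).round(2))
E
python3 - <<'E'
from h import *
rel(.497,-.194,.112)
cv2.imwrite("pics/s1.png",np.hstack([env.capture("scene")[170:300,140:280],env.capture("top")[80:210,270:410]]).repeat(2,0).repeat(2,1))
E
```

```text
Traceback (most recent call last):
  File "h.py", line 21, in rel
    print("t",s["time"],"tcp",p.round(4),"yaw_y",np.degrees(np.arctan2(M[1,1],M[0,1])).round(1),"tilt",np.degrees(np.arccos(-M[2,2])).round(2),"q7",s["q"][6].round(2),"F",s["contact_force"].round(1),"M",s["ft_torque"].round(2),"w",s["grip_width"].round(4))
                                                                                                                                                                                                                                       ^^^^^^^^^^^^^^^^^^^^^
AttributeError: 'float' object has no attribute 'round'
```

Call:
step_arm:
  commands:
    - [0, 0, 2, 0]
    - [0, 0, 2, 0]
    - [0, 0, 2, 0]
    - [0, 0, 2, 0]
    - [0, 0, 2, 0]
    - [0, 0, 2, 0]
    - [0, 0, 1.5, 0]
    - [0, 0, 1.5, 0]
    - [0, 0, 1.5, 0]
    - [0, 0, 1, 0]
    - [0, 0, 0.6, 0]
    - [0, 0, 0, 0]
    - [0, 0, 0, 0]

```text
time: 3.85
tool_pos: [0.4967, -0.1942, 0.1128]
ee_rot: [2.557, 1.825, 0.0]
contact_force: [-0.3, -0.3, 0.0]
grip_width: 0.0872
grasp_force: 0.0
```

Call:
step_arm:
  commands:
    - [0, 0, 0, 0]
    - [0, 0, 0, 0]
    - [0, 0, 0, 0]
    - [0, 0, 0, 0]
    - [0, 0, 0, 0]
    - [0, 0, 0, 0]
    - [0, 0, 0, 0]
    - [0, 0, 0, 0]
    - [0, 0, 0, 0]
    - [0, 0, 0, 0]
    - [0, 0, 0, 0]
    - [0, 0, 0, 0]
  claw: 0

```text
time: 4.85
tool_pos: [0.4965, -0.1941, 0.1126]
ee_rot: [2.556, 1.826, 0.0]
contact_force: [0.7, -1.2, -0.0]
grip_width: 0.0341
grasp_force: 29.9
```

```bash
sed -i 's/s\["grip_width"\].round(4)/round(s["grip_width"],4),"gf",round(s["grasp_force"],1)/' h.py
python3 - <<'E'
from h import *
rel(.497,-.194,.112)
E
```

```text
t 4.85 tcp [ 0.4965 -0.1941  0.1126] yaw_y -18.9 tilt 0.01 q7 -0.25 F [ 0.7 -1.2 -0. ] M [-0.04 -0.17 -0.01] w 0.0341 gf 29.9
move cm [0.03 0.04 0.06]
```

Firm grip at 34.1 mm, as expected. Now I'll lift it clear and look at the blade's direction.

Call:
step_arm:
  commands:
    - [0, 0, -0.5, 0]
    - [0, 0, -1, 0]
    - [0, 0, -1.5, 0]
    - [0, 0, -1.5, 0]
    - [0, 0, -1.5, 0]
    - [0, 0, -1.5, 0]
    - [0, 0, -1.5, 0]
    - [0, 0, -1.5, 0]
    - [0, 0, -1.5, 0]
    - [0, 0, -1.5, 0]
    - [0, 0, -1, 0]
    - [0, 0, -0.5, 0]
    - [0, 0, 0, 0]
    - [0, 0, 0, 0]

```text
time: 6.02
tool_pos: [0.4961, -0.1941, 0.2623]
ee_rot: [-2.556, -1.826, 0.001]
contact_force: [0.0, -0.4, -1.7]
grip_width: 0.0339
grasp_force: 29.9
```

Run:
```python
from h import *
rel(.497,-.194,.112)
s=env.get_state()["tool_pos"]
for n in("scene","top"): print(n,proj(n,[s+[0,0,.0084],s-[0,0,.0976]]))
a,b=env.capture("scene"),env.capture("top")
cv2.imwrite("pics/s1f.png",a);cv2.imwrite("pics/t1f.png",b)
f=lambda i:np.clip(1.6*cv2.resize(i.astype(float),(396,396),interpolation=cv2.INTER_LINEAR),0,255)
u,v=proj("scene",s-[0,0,.08])[0].astype(int);w,x=proj("top",s-[0,0,.08])[0].astype(int)
cv2.imwrite("pics/c2.png",np.hstack([f(a[v-45:v+45,u-45:u+45]),f(b[x-45:x+45,w-45:w+45])])); print(u,v,w,x)
```

```text
t 6.0167 tcp [ 0.4961 -0.1941  0.2623] yaw_y -18.9 tilt 0.02 q7 -0.15 F [ 0.  -0.4 -1.7] M [-0.04 -0.12  0.04] w 0.0339 gf 29.9
move cm [ 0.04  0.09 15.03]
scene [[191.70168004 208.02487535]
 [199.83935054 229.76482435]]
top [[346.91773715 132.55375616]
 [339.34751513 142.05717511]]
198 226 340 140[ WARN:0@1.598] global loadsave.cpp:1063 imwrite_ Unsupported depth image for selected encoder is fallbacked to CV_8U.
```

View pics/c2.png

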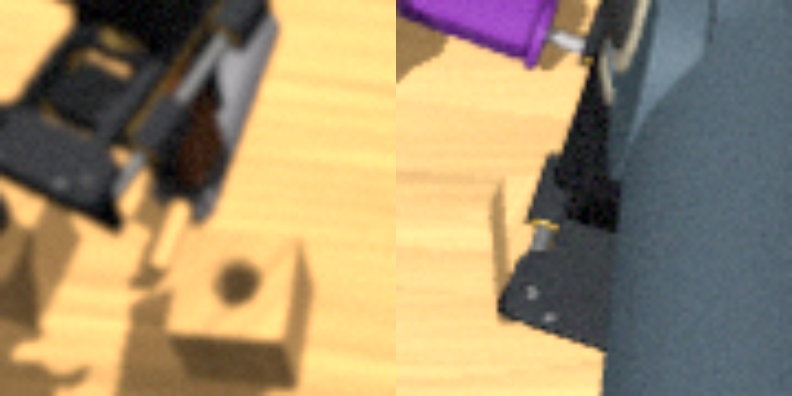

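The blade is hidden under the collar from these steep views. I'll raise the driver away from the scene camera to see the blade at a flatter angle, and turn it square to the view.

Call:
step_arm:
  commands:
    - [-1.53, 0.35, -2.4, 0]
    - [-1.53, 0.35, -2.4, 0]
    - [-1.53, 0.35, -2.4, 0]
    - [-1.53, 0.35, -2.4, 0]
    - [-1.53, 0.35, -2.4, 0]
    - [-1.53, 0.35, -2.4, 0]
    - [-1.53, 0.35, -2.4, 0]
    - [-1.53, 0.35, -2.4, 0]
    - [-1.53, 0.35, -2.4, 0]
    - [-1.53, 0.35, -2.4, 0]
    - [0, 0, 0, 7]
    - [0, 0, 0, 7]
    - [0, 0, 0, 7]
    - [0, 0, 0, 7]
    - [0, 0, 0, 0]
    - [0, 0, 0, 0]
    - [0, 0, 0, 0]

```text
time: 7.53
tool_pos: [0.4799, -0.35, 0.5019]
ee_rot: [-2.92, -1.157, 0.001]
contact_force: [-1.5, 1.3, -1.1]
grip_width: 0.0337
grasp_force: 29.9
```

Run:
```python
from h import *
rel(.48,-.35,.5)
s=env.get_state()["tool_pos"]
print(proj("scene",[s+[0,0,.0084],s-[0,0,.0976]]))
a=env.capture("scene");cv2.imwrite("pics/s2f.png",a)
u,v=proj("scene",s-[0,0,.06])[0].astype(int);print(u,v)
c=a[v-45:v+45,u-45:u+45].astype(float)
cv2.imwrite("pics/c3.png",np.clip(2*cv2.resize(c,(540,540)),0,255).astype(np.uint8))
```

```text
t 7.5333 tcp [ 0.4799 -0.35    0.5019] yaw_y -46.8 tilt 0.07 q7 -0.32 F [-1.5  1.3 -1.1] M [-0.02 -0.05  0.01] w 0.0337 gf 29.9
move cm [0.01 0.   0.19]
[[ 86.22659038 123.49357269]
 [107.08678831 158.97156539]]
100 147
```

View pics/c3.png

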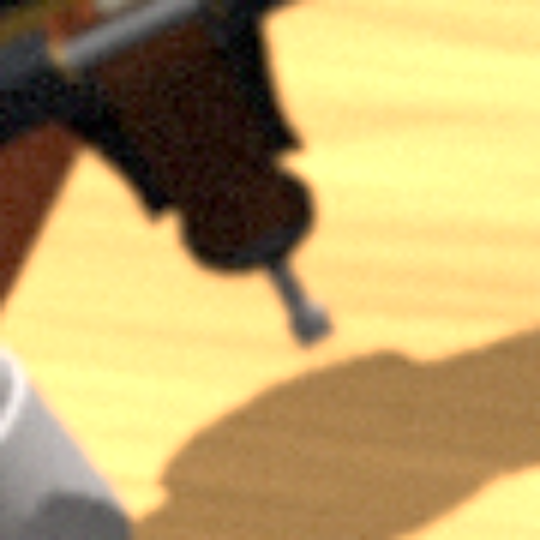

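The blade tip is at crop (312,327), i.e. scene (107,156), and matches the projection. Its broad side, about 6.7 px or 14 mm, faces the camera, so the blade's width runs along the tool's y. Next I'll refine the cap position.

Run:
```python
from h import *
np.set_printoptions(precision=4,suppress=True)
print("hole by scene",plane("scene",(207.5,245.3),.075))
for z in(.022,.03): print(z,"ring",plane("scene",(359.4,303.7),z),plane("top",(162.9,117),z),"disc",plane("scene",(359.8,303.7),z),plane("top",(162.6,117.3),z))
print("disc tri",tri((359.8,303.7),(162.6,117.3)))
# tower slot opening corners on rim (z .048), scene
SC=lambda u,v:(333+(u-300)/6,279+v/6)
print("tower rim scene",np.mean([plane("scene",SC(*x),.048) for x in((460,78),(517,100),(475,203),(420,175))],0))
rel(.586,.222,.20)
```

```text
hole by scene [ 0.4955 -0.1892  0.075 ]
0.022 ring [0.5829 0.2255 0.022 ] [0.5853 0.2213 0.022 ] disc [0.5828 0.2266 0.022 ] [0.5845 0.222  0.022 ]
0.03 ring [0.5855 0.2243 0.03  ] [0.5834 0.2196 0.03  ] disc [0.5854 0.2253 0.03  ] [0.5827 0.2203 0.03  ]
disc tri (array([0.5839, 0.2239, 0.0242]), np.float64(0.004637715093474446))
tower rim scene [0.5867 0.2254 0.048 ]
t 7.5833 tcp [ 0.4799 -0.3501  0.5021] yaw_y -46.8 tilt 0.04 q7 -0.32 F [-0.  -0.4 -1.3] M [-0.01 -0.03  0.06] w 0.034 gf 29.9
move cm [ 46.9  -34.42  30.23]
```

Call:
step_arm:
  commands:
    - [2.34, -1.72, 1.5, 0]
    - [2.34, -1.72, 1.5, 0]
    - [2.34, -1.72, 1.5, 0]
    - [2.34, -1.72, 1.5, 0]
    - [2.34, -1.72, 1.5, 0]
    - [2.34, -1.72, 1.5, 0]
    - [2.34, -1.72, 1.5, 0]
    - [2.34, -1.72, 1.5, 0]
    - [2.34, -1.72, 1.5, 0]
    - [2.34, -1.72, 1.5, 0]
    - [2.34, -1.72, 1.5, 0]
    - [2.34, -1.72, 1.5, 0]
    - [2.34, -1.72, 1.5, 0]
    - [2.34, -1.72, 1.5, 0]
    - [2.34, -1.72, 1.5, 0]
    - [2.34, -1.72, 1.5, 0]
    - [2.34, -1.72, 1.5, 0]
    - [2.34, -1.72, 1.5, 0]
    - [2.34, -1.72, 1.5, 0]
    - [2.34, -1.72, 1.5, 0]

```text
time: 9.25
tool_pos: [0.5872, 0.2219, 0.2017]
ee_rot: [2.922, 1.155, 0.0]
contact_force: [0.1, 0.1, -1.0]
grip_width: 0.034
grasp_force: 29.9
```

Call:
step_arm:
  commands:
    - [0, 0, 0, -6]
    - [0, 0, 0, -6]
    - [0, 0, 0, -6]
    - [0, 0, 0, -6]
    - [0, 0, 0, -6]
    - [0, 0, 0, 0]
    - [0, 0, 0, 0]
    - [0, 0, 0, 0]

```text
time: 9.92
tool_pos: [0.587, 0.2205, 0.2025]
ee_rot: [2.526, 1.868, 0.0]
contact_force: [-0.6, 0.8, -1.3]
grip_width: 0.0341
grasp_force: 29.9
```

Run:
```python
from h import *
rel(.584,.222,.15)
```

```text
t 9.9167 tcp [0.587  0.2205 0.2025] yaw_y -17.1 tilt 0.01 q7 -1.01 F [-0.6  0.8 -1.3] M [-0.03 -0.03 -0.05] w 0.0341 gf 29.9
move cm [ 0.06 -0.34  5.25]
```

Call:
step_arm:
  commands:
    - [0, -0.3, 1.3, 0]
    - [0, 0, 1.3, 0]
    - [0, 0, 1.3, 0]
    - [0, 0, 1.2, 0]
    - [0, 0, 0.4, 0]
    - [0, 0, 0.4, 0]
    - [0, 0, 0.4, 0]
    - [0, 0, 0.3, 0]
    - [0, 0, 0, 0]
    - [0, 0, 0, 0]

```text
time: 10.75
tool_pos: [0.5844, 0.2219, 0.1369]
ee_rot: [2.524, 1.87, 0.001]
contact_force: [-0.3, 0.6, -0.9]
grip_width: 0.034
grasp_force: 29.9
```

Run:
```python
from h import *
rel(.584,.222,.1275)
f=lambda i:cv2.resize(i,(390,390))
a,b=env.capture("scene"),env.capture("top")
s=env.get_state()["tool_pos"]-[0,0,.09]
o=[]
for n,i in(("scene",a),("top",b)):
    u,v=proj(n,s)[0].astype(int);o.append(f(i[v-35:v+35,u-35:u+35]))
cv2.imwrite("pics/c4.png",np.hstack(o))
```

```text
t 10.75 tcp [0.5844 0.2219 0.1369] yaw_y -16.9 tilt 0.05 q7 -1.06 F [-0.3  0.6 -0.9] M [ 0.03 -0.13 -0.01] w 0.034 gf 29.9
move cm [ 0.   -0.04  0.94]
```

View pics/c4.png

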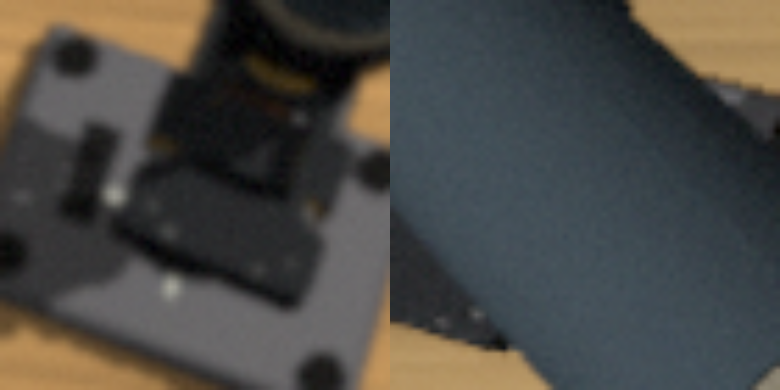

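The gripper hides the slot in both views. The tip is about 9 mm below the rim with no force on it, so the blade is in the funnel. I'll press on slowly.

Call:
step_arm:
  commands:
    - [0, 0, 0.2, 0]
    - [0, 0, 0.2, 0]
    - [0, 0, 0.2, 0]
    - [0, 0, 0, 0]
    - [0, 0, 0, 0]

```text
time: 11.27
tool_pos: [0.5846, 0.2225, 0.1308]
ee_rot: [-2.524, -1.87, -0.004]
contact_force: [1.4, 2.1, -1.2]
grip_width: 0.0332
grasp_force: 29.9
```

Call:
step_arm:
  commands:
    - [0, 0, 0.1, 0]
    - [0, 0, 0.1, 0]
    - [0, 0, 0.1, 0]
    - [0, 0, 0, 0]
    - [0, 0, 0, 0]
    - [0, 0, 0, 0]

```text
time: 11.77
tool_pos: [0.5846, 0.2224, 0.1281]
ee_rot: [-2.524, -1.87, -0.003]
contact_force: [2.4, 3.7, 2.0]
grip_width: 0.0338
grasp_force: 29.9
```

Call:
step_arm:
  commands:
    - [0.1, 0, 0.05, 0]
    - [0.05, 0, 0.05, 0]
    - [0, 0, 0.05, 0]
    - [0, 0, 0, 0]
    - [0, 0, 0, 0]
    - [0, 0, 0, 0]

```text
time: 12.27
tool_pos: [0.5847, 0.2228, 0.1262]
ee_rot: [2.524, 1.869, 0.0]
contact_force: [1.8, 2.6, 4.5]
grip_width: 0.0338
grasp_force: 29.9
```

The force rises at about 1.2 N/mm from a tip height of about 0.033. So the blade is seated, with the cap down about 4.5 mm. Now I'll turn it.

Call:
step_arm:
  commands:
    - [0, 0, 0, 4]
    - [0, 0, 0, 4]
    - [0, 0, 0, 4]
    - [0, 0, 0, 4]
    - [0, 0, 0, 4]
    - [0, 0, 0, 4]
    - [0, 0, 0, 4]
    - [0, 0, 0, 4]
    - [0, 0, 0, 0]
    - [0, 0, 0, 0]

```text
time: 13.1
tool_pos: [0.5856, 0.223, 0.1265]
ee_rot: [2.94, 1.104, 0.004]
contact_force: [4.6, 2.7, 4.2]
grip_width: 0.0343
grasp_force: 29.9
```

Run:
```python
from h import *
rel(.584,.222,.126)
```

```text
t 13.1 tcp [0.5856 0.223  0.1265] yaw_y -48.8 tilt 0.15 q7 -1.55 F [4.6 2.7 4.2] M [ 0.64 -1.43  0.06] w 0.0343 gf 29.9
move cm [-0.19 -0.03  0.05]
```

Call:
step_arm:
  commands:
    - [0.15, 0, 0, 4]
    - [0, 0, 0, 4]
    - [0, 0, 0, 4]
    - [0, 0, 0, 4]
    - [0, 0, 0, 4]
    - [0, 0, 0, 4]
    - [0, 0, 0, 4]
    - [0, 0, 0, 4]
    - [0, 0, 0, 4]
    - [0, 0, 0, 4]
    - [0, 0, 0, 0]
    - [0, 0, 0, 0]

```text
time: 14.1
tool_pos: [0.5863, 0.2224, 0.1261]
ee_rot: [3.139, 0.032, 0.001]
contact_force: [4.5, -0.5, 5.4]
grip_width: 0.0338
grasp_force: 29.9
```

Run:
```python
from h import *
rel(.584,.222,.126)
```

```text
t 14.1 tcp [0.5863 0.2224 0.1261] yaw_y -88.8 tilt 0.14 q7 -2.16 F [ 4.5 -0.5  5.4] M [-0.5  -1.41  0.07] w 0.0338 gf 29.9
move cm [-0.23  0.03  0.01]
```

Turned 72°. Now I'll lift out.

Call:
step_arm:
  commands:
    - [0.1, 0, -0.2, -1]
    - [0, 0, -0.3, 0]
    - [0, 0, -0.5, 0]
    - [0, 0, -1, 0]
    - [0, 0, -1.5, 0]
    - [0, 0, -2, 0]
    - [0, 0, -2, 0]
    - [0, 0, -2, 0]
    - [0, 0, -2, 0]
    - [0, 0, -2, 0]
    - [0, 0, -2, 0]
    - [0, 0, 0, 0]
    - [0, 0, 0, 0]

```text
time: 15.18
tool_pos: [0.5849, 0.2245, 0.2807]
ee_rot: [3.141, 0.059, -0.005]
contact_force: [0.1, 0.2, -2.1]
grip_width: 0.0335
grasp_force: 29.9
```

Run:
```python
from h import *
rel(.4965,-.1941,.28)
```

```text
t 15.1833 tcp [0.5849 0.2245 0.2807] yaw_y -87.9 tilt 0.18 q7 -2.09 F [ 0.1  0.2 -2.1] M [0.05 0.05 0.05] w 0.0335 gf 29.9
move cm [-10.4   41.5    0.11]
```

Call:
step_arm:
  commands:
    - [-0.74, 2.96, 0, 0]
    - [-0.74, 2.96, 0, 0]
    - [-0.74, 2.96, 0, 0]
    - [-0.74, 2.96, 0, 0]
    - [-0.74, 2.96, 0, 0]
    - [-0.74, 2.96, 0, 0]
    - [-0.74, 2.96, 0, 0]
    - [-0.74, 2.96, 0, 0]
    - [-0.74, 2.96, 0, 0]
    - [-0.74, 2.96, 0, 0]
    - [-0.74, 2.96, 0, 0]
    - [-0.74, 2.96, 0, 0]
    - [-0.74, 2.96, 0, 0]
    - [-0.74, 2.96, 0, 0]
    - [0, 0, 0, 0]

```text
time: 16.43
tool_pos: [0.4937, -0.2005, 0.2784]
ee_rot: [3.14, 0.04, -0.011]
contact_force: [0.1, -1.0, -1.5]
grip_width: 0.0337
grasp_force: 29.9
```

Call:
step_arm:
  commands:
    - [0, 0, 0, -6]
    - [0, 0, 0, -6]
    - [0, 0, 0, -6]
    - [0, 0, 0, -6]
    - [0, 0, 0, -6]
    - [0, 0, 0, -6]
    - [0, 0, 0, -6]
    - [0, 0, 0, -6]
    - [0, 0, 0, -6]
    - [0, 0, 0, -6]
    - [0, 0, 0, -6]
    - [0, 0, 0, -3]
    - [0, 0, 0, 0]
    - [0, 0, 0, 0]
    - [0, 0, 0, 0]

```text
time: 17.68
tool_pos: [0.4972, -0.1933, 0.2799]
ee_rot: [-2.556, -1.823, 0.002]
contact_force: [0.3, 0.5, -1.2]
grip_width: 0.0335
grasp_force: 29.9
```

Run:
```python
from h import *
rel(.4965,-.1941,.1145)
f=lambda i:np.clip(1.6*cv2.resize(i.astype(float),(390,390)),0,255).astype(np.uint8)
a,b=env.capture("scene"),env.capture("top")
u,v=proj("scene",env.get_state()["tool_pos"]-[0,0,.1])[0].astype(int)
cv2.imwrite("pics/c5.png",np.hstack([f(a[v-45:v+45,u-45:u+45]),f(b[92:142,138:188])]));print(u,v)
```

```text
t 17.6833 tcp [ 0.4972 -0.1933  0.2799] yaw_y -19.0 tilt 0.16 q7 -0.11 F [ 0.3  0.5 -1.2] M [ 0.02 -0.08 -0.03] w 0.0335 gf 29.9
move cm [-0.1   0.   16.54]
198 227
```

View pics/c5.png

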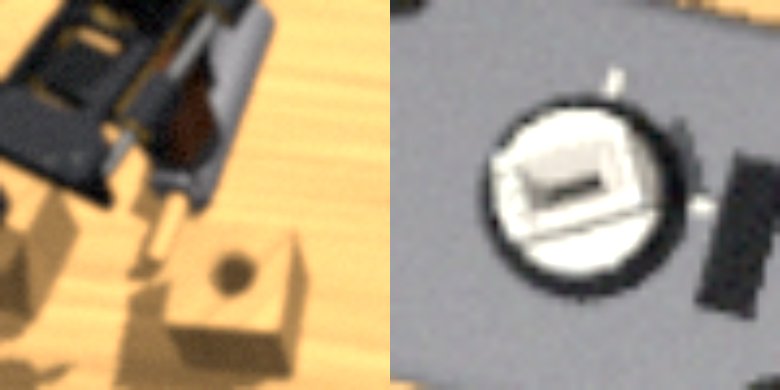

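The cap has turned about 63° (roughly 1.1 rad), so it is locked. In the scene crop the hole at (237,273) is clear below the driver. I'll lower the driver in.

Call:
step_arm:
  commands:
    - [-0.1, 0, 1.5, 0]
    - [0, 0, 1.8, 0]
    - [0, 0, 1.8, 0]
    - [0, 0, 1.5, 0]
    - [0, 0, 1, 0]
    - [0, 0, 1, 0]
    - [0, 0, 1, 0]
    - [0, 0, 1, 0]
    - [0, 0, 1, 0]
    - [0, 0, 1, 0]
    - [0, 0, 1, 0]
    - [0, 0, 1, 0]
    - [0, 0, 0.6, 0]
    - [0, 0, 0.4, 0]
    - [0, 0, 0.3, 0]
    - [0, 0, 0.3, 0]
    - [0, 0, 0.2, 0]
    - [0, 0, 0, 0]
    - [0, 0, 0, 0]

```text
time: 19.37
tool_pos: [0.4979, -0.1948, 0.1173]
ee_rot: [2.556, 1.826, 0.0]
contact_force: [-0.4, 0.0, -1.1]
grip_width: 0.0337
grasp_force: 29.9
```

Call:
step_arm:
  commands:
    - [0, 0, 0.1, 0]
    - [0, 0, 0.1, 0]
    - [0, 0, 0.1, 0]
    - [0, 0, 0.1, 0]
    - [0, 0, 0.05, 0]
    - [0, 0, 0, 0]
    - [0, 0, 0, 0]

```text
time: 19.95
tool_pos: [0.4977, -0.1948, 0.1126]
ee_rot: [2.556, 1.826, 0.0]
contact_force: [-0.3, 0.3, -1.0]
grip_width: 0.034
grasp_force: 29.9
```

Call:
step_arm:
  commands:
    - [0, 0, 0.05, 0]
    - [0, 0, 0, 0]
    - [0, 0, 0, 0]

```text
time: 20.2
tool_pos: [0.4978, -0.1948, 0.1125]
ee_rot: [2.556, 1.826, -0.0]
contact_force: [-0.8, 0.2, 4.7]
grip_width: 0.034
grasp_force: 29.9
```

Call:
step_arm:
  commands:
    - [0, 0, 0, 0]
    - [0, 0, 0, 0]
    - [0, 0, 0, 0]
    - [0, 0, 0, 0]
    - [0, 0, 0, 0]
    - [0, 0, 0, 0]
    - [0, 0, 0, 0]
    - [0, 0, 0, 0]
    - [0, 0, 0, 0]
    - [0, 0, 0, 0]
  claw: 8.7

```text
time: 21.03
tool_pos: [0.4977, -0.1948, 0.1121]
ee_rot: [2.556, 1.826, 0.0]
contact_force: [-0.5, -0.4, 0.9]
grip_width: 0.0856
grasp_force: 0.0
```

Call:
step_arm:
  commands:
    - [0, 0, -0.5, 0]
    - [0, 0, -1, 0]
    - [0, 0, -2, 0]
    - [0, 0, -2, 0]
    - [0, 0, -2, 0]
    - [0, 0, -2, 0]
    - [0, 0, -2, 0]
    - [0, 0, -2, 0]
    - [-3, 0, -1, 0]
    - [-3, 0, 0, 0]
    - [-3, 0, 0, 0]
    - [-3, 0, 0, 0]
    - [-3, 0, 0, 0]
    - [-3, 0, 0, 0]
    - [0, 0, 0, 0]
    - [0, 0, 0, 0]

```text
time: 22.37
tool_pos: [0.4382, -0.367, 0.2578]
ee_rot: [2.56, 1.82, 0.0]
contact_force: [1.3, -0.2, -1.4]
grip_width: 0.0872
grasp_force: 0.0
```

Run:
```python
from h import *
rel(.4965,-.1941,.1145)
f=lambda i:np.clip(1.6*cv2.resize(i.astype(float),(390,390)),0,255).astype(np.uint8)
a,b=env.capture("scene"),env.capture("top")
cv2.imwrite("pics/c6.png",np.hstack([f(a[215:275,176:236]),f(b[118:178,306:366])]))
```

```text
t 22.3667 tcp [ 0.4382 -0.367   0.2578] yaw_y -19.2 tilt 0.05 q7 0.22 F [ 1.3 -0.2 -1.4] M [ 0.01 -0.16 -0.02] w 0.0872 gf 0.0
move cm [18.25 -0.19 14.32]
```

View pics/c6.png

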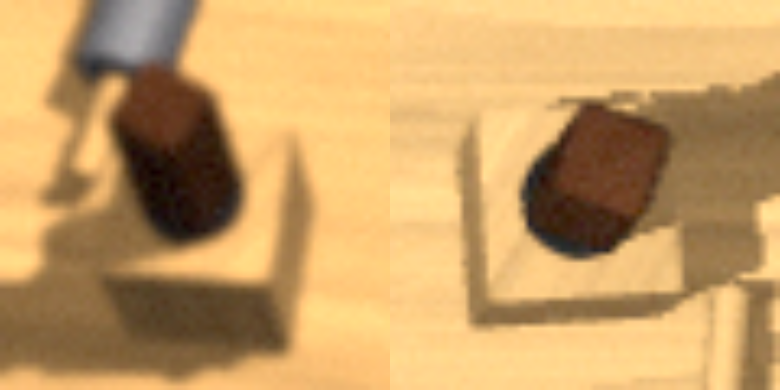

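The driver stands upright in its block just as at the start, handle top at scene crop (165,105), and the gripper is clear. I'll hand the job in.

```bash
python3 -c "
from cell import env
print(env.sign_off())"
```

```text
the job is handed in; nothing more can be done
None
```

I handed the job in at about 22 s: the cap was pressed down and turned to roughly 1.1 rad (locked above 0.85), as measured in the top camera picture, and the broad-bladed screwdriver is back upright in its block, released; no verdict came back.

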